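Lock the wire guard onto the bench lamp

ROBOT

A 6-joint arm with a two-finger parallel gripper is mounted at the origin on a cart in front of the work surface, level with it; the furniture and walls round the work are solid. World frame = base frame: x ahead of the robot, y to its left, z up, the work surface at z = 0. Lengths are in mm, angles in degrees, forces in N, time in s.
With the tool pointing down it reaches from about 350 to 875 mm from the base axis. Payload 4.2 kg.
Tool frame: the origin (TCP) lies midway between the tips of the shut fingers; the grasp point (between the pads) lies grasp_offset behind it (grasp_offset is the distance from the TCP to the grasp point, in mm); z points along the fingers, y is the line along which they close (so a half turn about z gives the same grasp; the last joint's range is limited). The gripper opens to 85 mm and grips with 20 to 120 N. Pads are 22 mm wide; open, the fingers measure 114 mm over their backs; the gripper's body (76 mm by 85 mm) begins 54 mm behind the grasp point. The pads swing forward as they close: fully open they stand 13 mm farther back than shut.
Start: joints at [79.045, 22.042, 0.453, 0, -68.411, -14.817], TCP at [271.707, 562.827, 203.612] pointing down, gripper open.
Joint ranges: [-179.83, 179.83], [-69.29, 118.12], [-61.27, 80.66], [-181.25, 117.63], [-171.15, -9.14], [-177.46, 177.46]. Speed limits (degrees/s): [159.86, 159.86, 180, 180, 180, 180].

INTERFACE

Orientations are given as [roll, pitch, yaw] about the fixed x, y, z axes, in that order (R = Rz(yaw) Ry(pitch) Rx(roll)).
In Python, from bench import * gives the robot as it stands.
- The arm moves only by the shell command python3 -m pendant 'ROWS' [OPENING] [FORCE]. ROWS is JSON, a list of rows, each a list of 4 numbers: the shift along the tool's x, y, z in units of 30 mm (1.0 is 30 mm), then the turn about the tool's z in units of 5 degrees (1.0 is 5 degrees). A call has 1 to 10 rows; each row shifts and turns the commanded pose from where the row before left it, along the tool's axes as they then stand; what a row does not reach is not made up. A row lasts 1/12 s, in which the tool goes at most 41.7 mm and 7.16 degrees, less where a joint would pass 70% of its speed; a pose out of reach is approached as far as the arm can. A call is refused whole if a number of a shift passes 1 or a number of a turn 1, either way. A call with a gripper value outside its range is refused whole. OPENING is the gripper's target within -1 to 1 (shut at 1, half-way at 0, fully open at -1), set as the call begins (- or left out, the last holds). The fingers move at their own pace and stop on an object; FORCE is the grip in N (left out, the last holds). Time passes only in rows, so rows that do not move let the fingers close. It gives the time, the measured TCP pose, the force, the opening and the grip force at its end, in the units of the state.
- sense(): the state, without advancing time (a new reading comes with each control period).
- camera(name): name is "side" or "top"; returns (picture, depth): 384x512x3 uint8, red, green, blue; 384x512 float32, mm along the optical axis (not along the pixel's ray), 0 where there is no reading.
- calibration(name): a dict with "mtx" (3x3 intrinsics, pixels), "T" (4x4, takes a point from camera to world coordinates). Camera axes: x right, y down, z forward; pixel columns grow to the right and rows downward; lengths in mm; the calibration is good to about 2 mm. A picture is of the moment at which its call begins. calibration takes no time and is no camera call.
- sign_off(): hands the job in; it is judged then, once.
The state is a dict: "t": time; "joints": joint angles; "joint_velocities": joint speeds; "tau": joint torques, N m; "tcp_pos": TCP position; "tcp_rot": TCP orientation; "ft_force": force on the tool from outside, world axes, zero at the start; "torque": the same for the moment, N m; "gripper_width": finger opening in mm; "grasp_force": force on a finger pad.
Only numpy, scipy, OpenCV 4.12 (cv2) and the standard library are available. Lean on these libraries where they do the work, as an engineer would, in place of code of your own. Each camera call takes 0.05 s, during which the arm holds its last target. There are 200 camera calls.

TASK

Put the loose wire guard over the bulb of the bench lamp: hang it on the lamp's three bayonet pins, then twist it clockwise until its notches drop down over the pins and it is locked, and let go of it. The pins' exact angle has to be found by feel; be gentle, never force the guard against the lamp (stay under about 25 N), and leave the other things on the counter alone.

Things in the scene. Friction and masses are not known exactly. Their poses are not given: they have to be found in the camera images.
- lamp: Bench lamp screwed to the counter. Origin: post axis at counter level, z up. Black foot 110x110x14 mm, grey housing to 32 mm, then a post of radius 29 mm up to 80 mm (top edge coned to radius 24) with the bulb on it. From the post 3 square bayonet pins, 6x6 mm, 120 deg apart, stick out level to radius 38 mm, axes at 62 mm; nominally at this frame's +x and +-120 deg (see pin_level).
- pin_level (a point): Point on the post's axis at the pins' height; axes as the lamp's. The pin collar is turned 0.1 to 1.0 rad counter-clockwise (from above) from nominal: NOT in any pose, to be seen or felt (rest the skirt on the pins, turn slowly: it drops where the slot entries meet the pins). It slips above 1 N m. Post, pins and bulb are sprung: they sink from 3 N on, 1.5 N per mm, hard stop at 8 mm (15 N).
- bulb_top (a point): Top of the white bulb (radius 20 mm), on the post's axis, 114 mm above the counter, 52 mm above pin_level.
- guard_centre (a point): Loose steel lamp guard, about 0.22 kg, 123 mm high, standing upright; this point is on its axis 61 mm above its lower edge, z up. Skirt at the bottom: inner radius 31, outer 35 mm, 34 mm high; then six wires, and a cap (radius 35.5 mm) at 82 to 88 mm. Skirt merely resting on top of the pins: this point 64 mm above pin_level; hanging by the slot roofs: 48 mm; locked: 42 mm.
- guard_grip (a point): On the guard's axis, in the upright black grip blade on its cap, 110 mm above the lower edge (49 mm above guard_centre): grasp here from above. The blade is 46 mm long along this frame's x, 12 mm thick along y, and reaches from 88 to 123 mm above the lower edge.
- slot_entry (a point): Middle of one of three equal slot entries in the skirt's lower edge, 9 mm wide, at the guard frame's +x (radius 33 mm); the others at +-120 deg. Each rises into a level slot, 8 to 16 mm above the lower edge, that runs counter-clockwise seen from above: so with the pins in it (lower edge 11 to 13 mm below the pin axes) the guard is turned CLOCKWISE to lock.
- slot_notch (a point): Roof of the locking notch at the end of that slot, 44 deg counter-clockwise of slot_entry, 22 mm above the lower edge, 10 mm wide. After turning clockwise 40 to 48 deg from where the pins are mid-entry (a pin meets the blind end wall at 48 deg) the guard can drop 6 mm more, until this roof rests on the pin.
- screwdriver: Bystander, to be left alone: screwdriver lying on the counter, 168 mm long, 27 mm thick; origin at the centre of its underside.
- cutters: Bystander, to be left alone: side cutters lying flat, 56x156x12 mm; origin at the centre of its underside.
- tape_roll: Bystander, to be left alone: roll of tape lying flat, 98 mm across, 25 mm high; origin at the centre of its underside.
- guard: The whole guard: origin at the centre of its lower edge, axes as guard_centre.
Mind the look-alikes: they are no part of the job. What is shaped like the guard but turquoise is not meant.

How it is judged (in metres and radians):
On the way:
1. the guard hangs over the pins, pins inside its slots but not yet in the notches (its centre 45.5 to 54 mm above pin level, within 6 mm of the post's axis) (z of guard_centre in the frame of pin_level between 0.0455 and 0.054 m and horizontal distance between guard_centre and pin_level below 0.006 m), for 0.1 s.
At the end, for the whole second after the job is handed in: The guard is locked on the lamp and at rest: all three notches have dropped over the pins, so that its centre is 38 to 44.5 mm above pin level (42 mm nominal), within 6 mm of the post's axis and upright within 0.06 rad (z of guard_centre in the frame of pin_level between 0.038 and 0.0445 m and horizontal distance between guard_centre and pin_level below 0.006 m and angle between guard_centre's own z axis and vertical below 0.06 rad and linear speed of guard below 0.02 m/s); the robot touches nothing.
It fails at once if the guard is forced against the lamp with more than 30 N (contact force between guard and lamp above 30 N).
It fails at once if a bystander is moved by more than 3 cm (distance of any of screwdriver, cutters, tape_roll from where it was at the start of the episode above 0.03 m).
It also fails if it takes over 67 s, if anything falls off the work surface, if the arm or the gripper's body presses on something with over 40 N, if the wrist force passes 120 N, or if a joint passes its speed limit or range.

## Working session

There is one attempt and no reset: what is moved stays moved. The work goes in short steps, Python scripts to look and compute and a shell command to move; the robot and the scene stay as the last step left them, time stands still between calls to the robot, and variables do not carry over. Pictures are saved under pics/ and viewed, at most 10 in all, crops included, and the job is handed in when it is done.

```bash
mkdir -p pics; python3 - <<'E'
from bench import *
import cv2,numpy as np
s=sense();print(s)
for n in("top","side"):
    p,d=camera(n);cv2.imwrite(f"pics/{n}0.png",p[:,:,::-1]);np.save(f"pics/{n}0.npy",d);c=calibration(n);print(n,c["mtx"],c["T"])
a=np.vstack([cv2.imread("pics/top0.png"),cv2.imread("pics/side0.png")])
E
```

```text
{'t': 0.0, 'joints': array([ 7.90455030e+01,  2.20900850e+01,  3.77893249e-01, -2.89550377e-02,
       -6.84099859e+01, -1.48186899e+01]), 'joint_velocities': array([-0.00497929,  0.0434308 , -0.08067711,  0.07142734, -0.02294489,
       -0.05460822]), 'tau': array([ 1.36996510e-03, -3.92289054e+01,  1.88401401e+01,  4.18591529e+00,
       -4.72107247e-03, -4.08297097e-06]), 'tcp_pos': array([271.43780549, 562.25369602, 202.51597105]), 'tcp_rot': array([ 1.79875003e+02, -5.24282560e-03, -2.57838643e+01]), 'ft_force': array([-0.02610601,  0.82975991,  0.11937521]), 'torque': array([-0.06362907, -0.0254337 ,  0.01458687]), 'grasp_force': 0.0, 'gripper_width': 85.43816262793935}
top [[492.70427703   0.         242.7634436 ]
 [  0.         492.70427703 196.08091877]
 [  0.           0.           1.        ]] [[ 9.63110045e-03 -9.98066975e-01  6.13967035e-02  4.48407406e+02]
 [-9.99952290e-01 -9.51278859e-03  2.21902501e-03  7.69334095e+01]
 [-1.63068172e-03 -6.14151460e-02 -9.98110976e-01  1.37477914e+03]
 [ 0.00000000e+00  0.00000000e+00  0.00000000e+00  1.00000000e+00]]
side [[365.82427725   0.         250.95780223]
 [  0.         365.82427725 192.97139981]
 [  0.           0.           1.        ]] [[ 9.61202729e-01 -1.25617144e-01  2.45580223e-01  3.00109525e+02]
 [-2.75769268e-01 -4.58180041e-01  8.44998438e-01 -7.42570365e+02]
 [ 6.37366668e-03 -8.79938284e-01 -4.75045254e-01  5.63201469e+02]
 [ 0.00000000e+00  0.00000000e+00  0.00000000e+00  1.00000000e+00]]
```

View pics/top0.png

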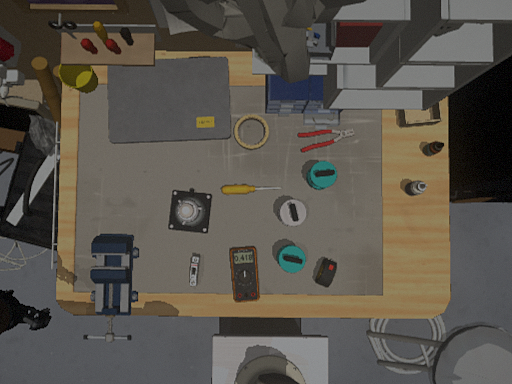

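View pics/side0.png

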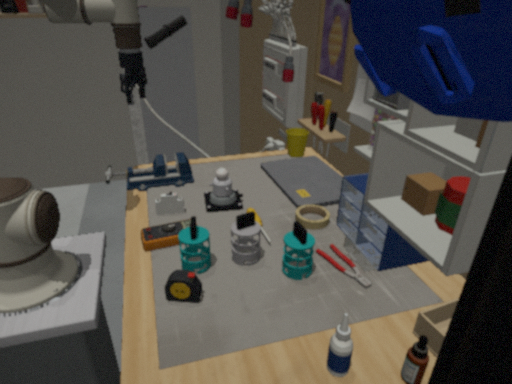

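The top view has three guard-shaped things: grey at (292,211), turquoise at (322,175) and turquoise at (291,258). The grey one fits the steel guard. The lamp is at (190,210). I'll confirm this in an enlarged crop and measure.

```bash
cat > h.py <<'E'
from bench import *
import cv2,numpy as np
def cloud(n,d):
    c=calibration(n);v,u=np.mgrid[:384,:512];K=c["mtx"];d=d.astype(float)
    P=np.stack([(u-K[0,2])/K[0,0]*d,(v-K[1,2])/K[1,1]*d,d],-1)
    return P@c["T"][:3,:3].T+c["T"][:3,3]
def proj(n,p):
    c=calibration(n);q=np.linalg.inv(c["T"])@np.append(p,1);q=c["mtx"]@q[:3];return q[:2]/q[2]
E
python3 - <<'E'
from h import *
t=cv2.imread("pics/top0.png");s=cv2.imread("pics/side0.png")
a=cv2.resize(t[180:245,155:320],None,fx=4.8,fy=4.8,interpolation=2)
b=cv2.resize(s[150:270,160:285],None,fx=2.3,fy=2.3,interpolation=2)
o=np.zeros((a.shape[0]+b.shape[0],800,3),np.uint8);o[:a.shape[0],:a.shape[1]]=a;o[a.shape[0]:,:b.shape[1]]=b[:,:800];cv2.imwrite("pics/c1.png",o[:600])
P=cloud("top",np.load("pics/top0.npy"))
def show(name,u0,u1,v0,v1,z0,z1,dark=None):
    m=np.zeros((384,512),bool);m[v0:v1,u0:u1]=1;m&=(P[...,2]>z0)&(P[...,2]<z1)
    if dark:m&=t.max(2)<dark
    q=P[m];c,_,an=cv2.minAreaRect(q[:,:2].astype(np.float32)) ,0,0
    print(name,m.sum(),q.mean(0).round(1),c, np.percentile(q[:,2],[5,50,95]).round(1))
    return q
show("cap",270,315,190,235,78,100)
q=show("blade",270,315,190,235,100,135)
w,V=np.linalg.eigh(np.cov(q[:,:2].T));print("blade axis deg",np.degrees(np.arctan2(*V[::-1,1])),w**.5*12**.5)
show("bulb",165,215,185,235,85,130)
show("bulbtop",165,215,185,235,106,130)
show("post",165,215,185,235,65,85)
show("pins",165,215,185,235,55,75)
q=show("foot",160,220,180,240,8,20);print(cv2.minAreaRect(q[:,:2].astype(np.float32)))
for n,b in dict(tl=(300,350,155,195),tr=(270,312,240,280)).items(): show(n,*b,78,140)
print([sense()[k] for k in("tcp_pos",)]); 
import bench;print([x for x in dir(bench) if x[0]!='_'],globals().get('grasp_offset'))
E
```

```text
cap 472 [485.4 -49.8  87.4] ((484.8338623046875, -49.443302154541016), (68.27245330810547, 68.42330932617188), 89.72803497314453) [83.  87.2 91.9]
blade 95 [484.8 -49.7 119.9] ((485.103515625, -50.514686584472656), (45.01762008666992, 12.204133987426758), 13.24107551574707) [104.9 121.1 125.4]
blade axis deg -167.5692138770415 [12.87396003 45.19106087]
bulb 175 [487.9 225.9 108.4] ((488.2640075683594, 226.81419372558594), (37.34761047363281, 37.056243896484375), 61.98030090332031) [100.8 108.7 115.7]
bulbtop 129 [487.8 227.  110.6] ((487.7603759765625, 226.6846923828125), (33.36398696899414, 33.44725799560547), 89.70736694335938) [106.3 110.4 116.3]
post 207 [487.5 224.6  76.3] ((485.0163269042969, 225.17041015625), (60.77417755126953, 62.07653045654297), 81.64192199707031) [69.2 76.8 81.5]
pins 85 [487.3 222.4  69.2] ((486.1383056640625, 232.12142944335938), (62.522613525390625, 65.03437042236328), 58.22246551513672) [59.6 71.1 74.7]
foot 836 [486.5 225.6  13.6] ((492.3289794921875, 221.1705322265625), (129.5061492919922, 132.92022705078125), 2.383284568786621) [ 9.1 13.6 18.4]
((492.3289794921875, 221.1705322265625), (129.5061492919922, 132.92022705078125), 2.383284568786621)
tl 567 [ 586.4 -129.1   93. ] ((587.5501098632812, -130.4694061279297), (69.03528594970703, 69.01702880859375), 89.38963317871094) [ 83.   88.1 122.7]
tr 581 [365.2 -47.6  92.7] ((364.69677734375, -48.82850646972656), (69.66473388671875, 67.98809051513672), 45.69578552246094) [ 83.7  88.  123. ]
[array([271.4787947 , 562.32298462, 202.64899674])]
['IKError', 'calibration', 'camera', 'grasp_offset', 'sense', 'sign_off'] 18.700000000000003
```

View pics/c1.png

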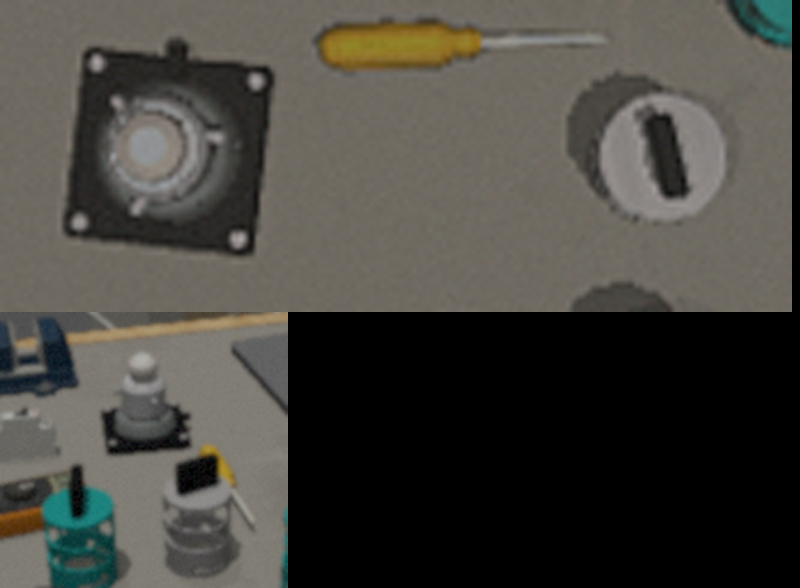

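The crop confirms it: the grey guard has its black blade at crop (665,155), and it isn't turquoise. On the lamp, three pin tips show at crop (215,137), (118,103) and (136,210). Next: the pin angles.

```bash
python3 - <<'E'
from h import *
c=calibration("top");K=c["mtx"];T=c["T"]
def ray(u,v,z):
    r=T[:3,:3]@np.array([(u-K[0,2])/K[0,0],(v-K[1,2])/K[1,1],1]);return T[:3,3]+r*(z-T[2,3])/r[2]
pts=np.array([ray(155+(x-2)/4.8,180+(y-2)/4.8,62) for x,y in((217,137),(117,102),(136,211))])[:,:2]
print(pts)
from scipy.optimize import least_squares
# circle centre
f=least_squares(lambda p:np.hypot(*(pts-p).T)-37,[487,226]).x;print("circ",f)
for cc in(f,[487.5,226]):
    d=pts-cc;a=np.degrees(np.arctan2(d[:,1],d[:,0]));print(a,a%120,np.hypot(*d.T))
# foot corners screws
S=np.array([ray(155+(x-2)/4.8,180+(y-2)/4.8,14) for x,y in((96,63),(257,80),(239,239),(79,221))])[:,:2];print("foot ctr",S.mean(0));d=S[1]-S[0];print(np.degrees(np.arctan2(d[1],d[0])))
P=cloud("top",np.load("pics/top0.npy"));t=cv2.imread("pics/top0.png")
E
```

```text
[[495.90151461 194.09341547]
 [514.83251343 249.98350877]
 [454.43792833 238.38511049]]
circ [487.66331788 228.07828636]
[-76.37389661  38.87757111 162.76562494] [43.62610339 38.87757111 42.76562494] [34.96911973 34.8999134  34.78731284]
[-75.24796476  41.26603747 159.46396137] [44.75203524 41.26603747 39.46396137] [32.99417501 36.3630992  35.30568715]
foot ctr [489.54626754 226.60927277]
-95.4891093646358
```

```bash
python3 -m pendant '[[0,0,0,-1],[0,0,0,-1],[0,0,0,-1],[0,0,0,-1],[0,0,0,-1],[0,0,0,-1],[0,0,0,-1],[0,0,0,-0.64]]' -0.4 40
```

```text
t: 0.77
tcp_pos: [271.5, 562.5, 202.9]
tcp_rot: [179.9, 0.0, 12.6]
ft_force: [0.1, 0.4, 0.8]
gripper_width: 59.7
grasp_force: 0.0
```

```bash
python3 - <<'E'
from h import *
ims=[camera("side")[0].astype(float) for _ in range(12)]
s=np.mean(ims,0)[:,:,::-1]
for z in (0,12,34,85): print(z,proj("side",[485,-50,z]))
c=cv2.resize(s[205:270,220:275],None,fx=9,fy=9,interpolation=cv2.INTER_CUBIC)
c=np.clip((c-c.min())*1.3,0,255);cv2.imwrite("pics/c2.png",c.astype(np.uint8))
E
```

```text
0 [244.08991454 256.1169987 ]
12 [244.07739764 252.19209194]
34 [244.05402976 244.86466283]
85 [243.9976688  227.19163868]
```

View pics/c2.png

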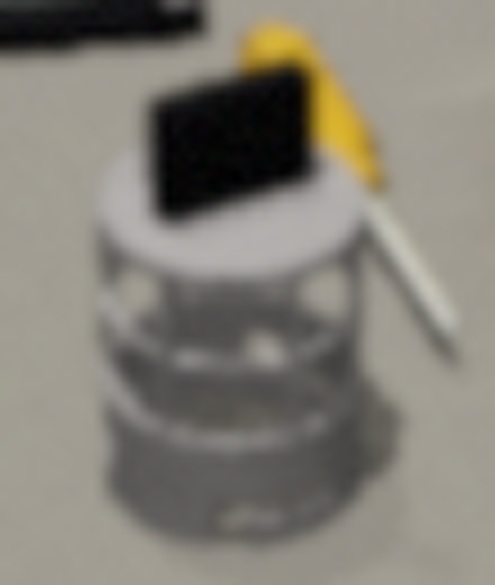

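The averaged crop shows a light slot running right from about (232,518), so an entry faces the camera and the slot entries are at world 12.4° mod 120. The pins are at about 42° mod 120. Moving over the guard.

```bash
python3 -m pendant '[[0.11,0.98,0,0],[0.11,0.98,0,0],[0.11,0.98,0,0],[0.11,0.98,0,0],[0.11,0.98,0,0],[0.11,0.98,0,0],[0.11,0.98,0,0],[0.11,0.98,0,0],[0.11,0.98,0,0],[0.11,0.98,0,0]]'; python3 -m pendant '[[0.11,0.98,0,0],[0.11,0.98,0,0],[0.11,0.98,0,0],[0.11,0.98,0,0],[0.11,0.98,0,0],[0.11,0.98,0,0],[0.11,0.98,0,0],[0.12,0.98,0,0],[0.12,0.98,0,0],[0.12,0.98,0,0]]'; python3 -m pendant '[[0.12,0.94,0,0],[0.13,0.94,0,0],[0,0,0,0],[0,0,0,0]]'
```

```text
t: 2.2
tcp_pos: [367.5, 281.5, 203.9]
tcp_rot: [-180.0, -0.0, 12.4]
ft_force: [0.2, 0.6, 1.0]
gripper_width: 59.8
grasp_force: 0.0
t: 3.03
tcp_pos: [463.9, 1.6, 204.0]
tcp_rot: [-180.0, -0.1, 12.4]
ft_force: [1.2, 0.2, 0.3]
gripper_width: 59.8
grasp_force: 0.0
t: 3.37
tcp_pos: [483.2, -51.6, 203.4]
tcp_rot: [-180.0, 0.0, 12.2]
ft_force: [0.4, 0.8, -0.3]
gripper_width: 59.4
grasp_force: 0.0
```

```bash
python3 -m pendant '[[0.07,-0.04,0.6,0],[0,0,0.7,0],[0,0,0.7,0],[0,0,0.7,0],[0,0,0.6,0],[0,0,0.36,0],[0,0,0,0],[0,0,0,0]]'; python3 -m pendant '[[0,0,0,0],[0,0,0,0],[0,0,0,0],[0,0,0,0],[0,0,0,0],[0,0,0,0],[0,0,0,0],[0,0,0,0]]' 1 50
```

```text
t: 4.03
tcp_pos: [484.7, -48.2, 93.8]
tcp_rot: [180.0, 0.0, 12.5]
ft_force: [-0.6, 0.2, 0.1]
gripper_width: 60.1
grasp_force: 0.0
t: 4.7
tcp_pos: [485.6, -49.1, 94.7]
tcp_rot: [180.0, -0.1, 12.4]
ft_force: [1.0, -1.7, 6.0]
gripper_width: 8.5
grasp_force: 49.3
```

```bash
python3 -m pendant '[[0,0,-0.2,0],[0,0,-0.6,0],[0,0,-0.8,0],[0,0,-0.8,0],[0,0,-0.8,0],[0,0,-0.8,0],[0,0,-0.5,0],[0,0,0,0],[0,0,0,0]]'; python3 - <<'E'
from h import *
print(sense())
p,d=camera("side");a=p[:,:,::-1];cv2.imwrite("pics/s3.png",cv2.resize(a[100:290,150:350],None,fx=3,fy=3,interpolation=2))
E
```

```text
t: 5.45
tcp_pos: [484.2, -48.4, 228.2]
tcp_rot: [-179.9, 0.0, 12.4]
ft_force: [-0.8, 0.3, -3.9]
gripper_width: 8.5
grasp_force: 48.8
{'t': 5.45, 'joints': array([ 13.40073684,   7.39405451, -15.92988672,  -0.0941497 ,
       -66.70380624,  89.03626808]), 'joint_velocities': array([ 0.0534704 ,  1.26549629, -2.40139951, -0.45245117, -0.10231619,
        0.04304798]), 'tau': array([-1.83375894e-03, -2.79938132e+01,  2.06250465e+01,  4.77364764e+00,
        4.74060257e-02,  3.51477429e-04]), 'tcp_pos': array([484.17133644, -48.4151274 , 228.15891161]), 'tcp_rot': array([-1.79914024e+02,  2.92257766e-02,  1.23997712e+01]), 'ft_force': array([-0.75008527,  0.29703894, -3.87714284]), 'torque': array([ 0.01439042,  0.10096444, -0.03156274]), 'grasp_force': 48.801152226515114, 'gripper_width': 8.543873141790046}
```

View pics/s3.png

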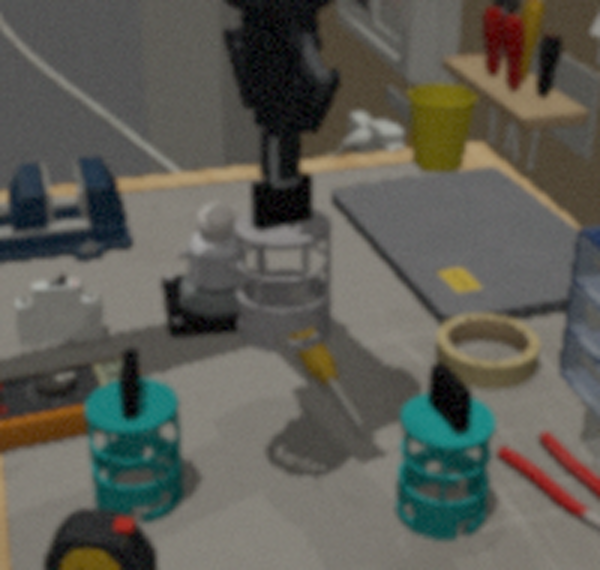

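The guard hangs upright in the gripper, at about (283,275). Turn it to about yaw 47°, a little CCW of the expected 42° so the search can go clockwise, then move over the lamp.

```bash
python3 -m pendant '[[0,0,0,-1],[0,0,0,-1],[0,0,0,-1],[0,0,0,-1],[0,0,0,-1],[0,0,0,-1],[0,0,0,-0.92],[0,0,0,0]]'; python3 -m pendant '[[0.5,-0.45,0,0],[0.8,-0.725,0,0],[0.8,-0.725,0,0],[0.8,-0.725,0,0],[0.8,-0.725,0,0],[0.8,-0.725,0,0],[0.8,-0.725,0,0],[0.8,-0.725,0,0],[0.7,-0.645,0,0],[0,0,0,0]]'; python3 -m pendant '[[0,0,0,0],[0,0,0,0],[0,0,0,0]]'; python3 - <<'E'
from h import *
import numpy as np
p,d=camera("top");P=cloud("top",d)
s=sense();print(s["tcp_pos"],s["tcp_rot"],s["ft_force"],s["joints"])
p2,d2=camera("side");a=p2[:,:,::-1]
print([proj("side",[488,227,z]) for z in(0,114,135,220)])
cv2.imwrite("pics/s4.png",np.hstack([cv2.resize(a[90:220,170:270],(400,520),interpolation=2),cv2.resize(p[130:260,140:240,::-1],(400,520),interpolation=2)]))
E
```

```text
t: 6.17
tcp_pos: [483.4, -48.8, 226.4]
tcp_rot: [-179.8, 0.2, 47.1]
ft_force: [0.1, 1.0, -2.3]
gripper_width: 8.8
grasp_force: 48.8
t: 7.0
tcp_pos: [488.1, 230.9, 226.6]
tcp_rot: [-179.9, 0.1, 47.1]
ft_force: [0.3, 0.5, -2.6]
gripper_width: 8.7
grasp_force: 48.9
t: 7.25
tcp_pos: [488.0, 225.6, 228.0]
tcp_rot: [-180.0, 0.1, 46.9]
ft_force: [-0.3, -0.5, -2.4]
gripper_width: 8.5
grasp_force: 49.0
[488.18709993 225.5413565  228.30811518] [-1.79986900e+02  7.26685699e-02  4.69269148e+01] [-0.36137644 -0.16167998 -2.48688494] [ 4.20791728e+01  1.25680202e+01 -9.46537210e+00 -7.45252679e-03
 -6.80401235e+01  9.48505251e+01]
[array([221.77948369, 201.92912886]), array([220.56116096, 168.3629588 ]), array([220.3232673 , 161.80871927]), array([219.31321954, 133.98076038])]
```

View pics/s4.png

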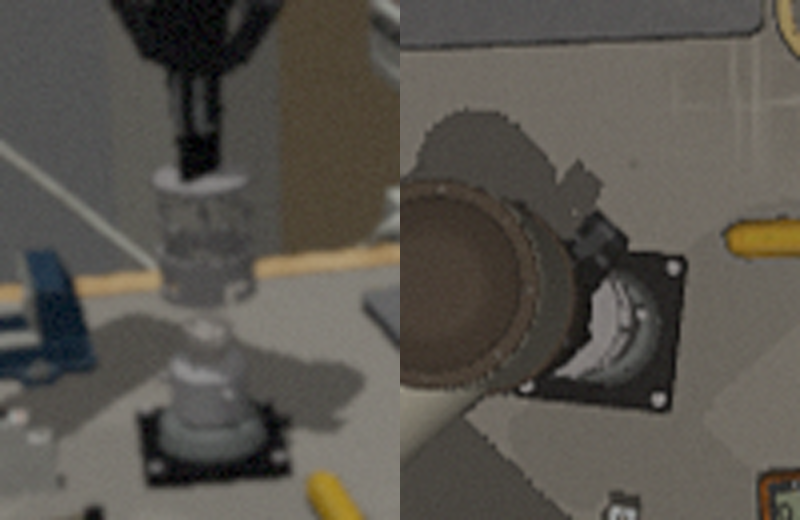

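```bash
python3 -m pendant '[[0.044,-0.04,0.3,0],[0,0,0.5,0],[0,0,0.5,0],[0,0,0.3,0],[0,0,0.1,0],[0,0,0,0],[0,0,0,0]]'; python3 -m pendant '[[0,0,0.07,0],[0,0,0.07,0],[0,0,0.07,0],[0,0,0.07,0],[0,0,0,0],[0,0,0,0]]'
```

```text
t: 7.93
tcp_pos: [489.0, 228.4, 178.3]
tcp_rot: [180.0, -0.0, 47.0]
ft_force: [0.7, -0.1, -1.8]
gripper_width: 8.7
grasp_force: 49.0
t: 8.43
tcp_pos: [488.4, 228.3, 169.3]
tcp_rot: [180.0, 0.0, 47.0]
ft_force: [-0.1, -0.1, -2.4]
gripper_width: 8.5
grasp_force: 49.0
```

```bash
python3 -m pendant '[[0,0,0.07,0],[0,0,0.07,0],[0,0,0.07,0],[0,0,0,0],[0,0,0,0]]'; python3 -m pendant '[[0,0,0.05,0],[0,0,0.05,0],[0,0,0,0],[0,0,0,0]]'
```

```text
t: 8.85
tcp_pos: [488.4, 228.3, 162.9]
tcp_rot: [-180.0, 0.0, 47.0]
ft_force: [0.5, -0.1, -2.2]
gripper_width: 8.3
grasp_force: 49.0
t: 9.18
tcp_pos: [488.5, 228.3, 160.0]
tcp_rot: [180.0, 0.0, 47.0]
ft_force: [0.5, -0.1, -2.2]
gripper_width: 9.0
grasp_force: 49.0
```

```bash
python3 -m pendant '[[0,0,0.05,0],[0,0,0,0],[0,0,0,0]]'; python3 -m pendant '[[0,0,0.05,0],[0,0,0,0],[0,0,0,0]]'; python3 -m pendant '[[0,0,0.05,0],[0,0,0,0],[0,0,0,0]]'
```

```text
t: 9.43
tcp_pos: [488.4, 228.4, 158.6]
tcp_rot: [-180.0, 0.0, 47.0]
ft_force: [-0.6, -0.5, -2.0]
gripper_width: 8.6
grasp_force: 49.0
t: 9.68
tcp_pos: [488.6, 228.4, 157.4]
tcp_rot: [180.0, -0.0, 47.0]
ft_force: [0.4, -0.8, -0.6]
gripper_width: 8.5
grasp_force: 49.4
t: 9.93
tcp_pos: [488.7, 228.4, 156.0]
tcp_rot: [180.0, -0.0, 47.0]
ft_force: [-0.8, -1.0, 0.9]
gripper_width: 8.4
grasp_force: 49.8
```

Contact is at TCP z≈157.7, so the guard rests on the pins. Now searching clockwise slowly.

```bash
python3 -m pendant '[[0,0,0.03,0.2],[0,0,0,0.2],[0,0,0,0],[0,0,0,0]]'; python3 -m pendant '[[0,0,0,0.2],[0,0,0,0.2],[0,0,0,0],[0,0,0,0]]';  python3 -m pendant '[[0,0,0,0.2],[0,0,0,0.2],[0,0,0,0],[0,0,0,0]]'
```

```text
t: 10.27
tcp_pos: [488.7, 228.6, 155.0]
tcp_rot: [180.0, -0.1, 45.0]
ft_force: [-1.0, -0.6, 2.9]
gripper_width: 8.7
grasp_force: 50.1
t: 10.6
tcp_pos: [488.7, 228.7, 154.8]
tcp_rot: [-180.0, -0.0, 43.0]
ft_force: [0.3, 1.5, 2.3]
gripper_width: 8.4
grasp_force: 49.9
t: 10.93
tcp_pos: [488.4, 228.3, 154.6]
tcp_rot: [-180.0, 0.0, 41.0]
ft_force: [-0.0, 1.2, 1.1]
gripper_width: 8.7
grasp_force: 49.8
```

```bash
python3 -m pendant '[[0,0,0,0.2],[0,0,0,0],[0,0,0,0]]'; python3 -m pendant '[[0,0,0,0.2],[0,0,0,0],[0,0,0,0]]';  python3 -m pendant '[[0,0,0,0.2],[0,0,0,0],[0,0,0,0]]'
```

```text
t: 11.18
tcp_pos: [487.7, 227.8, 153.7]
tcp_rot: [-180.0, 0.1, 40.0]
ft_force: [-1.1, -0.3, -3.0]
gripper_width: 8.5
grasp_force: 49.0
t: 11.43
tcp_pos: [488.1, 228.1, 154.2]
tcp_rot: [-180.0, 0.1, 39.0]
ft_force: [0.1, -0.3, -2.6]
gripper_width: 8.6
grasp_force: 48.9
t: 11.68
tcp_pos: [488.2, 228.2, 154.4]
tcp_rot: [-180.0, 0.0, 38.0]
ft_force: [-0.6, -0.3, -4.0]
gripper_width: 8.8
grasp_force: 48.9
```

It dropped at about yaw 40. Lower it into the entries to mid-slot height, TCP z≈143.

```bash
python3 -m pendant '[[0,0,0.07,0],[0,0,0.07,0],[0,0,0,0],[0,0,0,0]]'; python3 -m pendant '[[0,0,0.07,0],[0,0,0.07,0],[0,0,0,0],[0,0,0,0]]';  python3 -m pendant '[[0,0,0.05,0],[0,0,0.05,0],[0,0,0,0],[0,0,0,0]]'
```

```text
t: 12.02
tcp_pos: [488.6, 228.4, 150.7]
tcp_rot: [180.0, -0.0, 38.0]
ft_force: [-0.4, -0.2, -1.0]
gripper_width: 9.0
grasp_force: 49.5
t: 12.35
tcp_pos: [488.3, 228.3, 146.0]
tcp_rot: [-180.0, 0.0, 38.0]
ft_force: [0.0, -0.3, -2.0]
gripper_width: 9.0
grasp_force: 49.2
t: 12.68
tcp_pos: [488.6, 228.4, 143.3]
tcp_rot: [180.0, -0.0, 38.0]
ft_force: [-0.0, 0.5, -1.9]
gripper_width: 8.3
grasp_force: 49.2
```

```bash
python3 -m pendant '[[0,0,0.02,0.3],[0,0,0,0.4],[0,0,0,0.4],[0,0,0,0],[0,0,0,0]]'; python3 -c "from bench import *;print(sense()['torque'])"; python3 -m pendant '[[0,0,0,0.4],[0,0,0,0.4],[0,0,0,0.4],[0,0,0,0],[0,0,0,0]]';python3 -c "from bench import *;print(sense()['torque'])"
```

```text
t: 13.1
tcp_pos: [488.5, 228.4, 142.8]
tcp_rot: [180.0, -0.0, 32.6]
ft_force: [0.0, 0.6, -0.1]
gripper_width: 8.6
grasp_force: 49.3
[-0.07353659 -0.01142016  0.00062111]
t: 13.52
tcp_pos: [488.5, 228.4, 142.7]
tcp_rot: [-180.0, -0.0, 26.6]
ft_force: [-0.8, -0.1, -1.1]
gripper_width: 8.6
grasp_force: 49.3
[-0.00849783  0.09945683  0.00592226]
```

```bash
python3 -m pendant '[[0,0,0,0.5],[0,0,0,0.5],[0,0,0,0.5],[0,0,0,0.5],[0,0,0,0.5],[0,0,0,0.5],[0,0,0,0.5],[0,0,0,0.5],[0,0,0,0],[0,0,0,0]]'; python3 -c "from bench import *;print(sense()['torque'])"; python3 -m pendant '[[0,0,0,0.4],[0,0,0,0.4],[0,0,0,0.4],[0,0,0,0.4],[0,0,0,0.4],[0,0,0,0],[0,0,0,0]]';python3 -c "from bench import *;print(sense()['torque'])"
```

```text
t: 14.35
tcp_pos: [488.5, 228.5, 142.7]
tcp_rot: [-180.0, -0.0, 6.6]
ft_force: [-0.4, 0.6, -0.8]
gripper_width: 8.5
grasp_force: 49.2
[ 0.13066412 -0.01957385  0.01796208]
t: 14.93
tcp_pos: [488.4, 228.3, 142.5]
tcp_rot: [180.0, 0.0, -3.4]
ft_force: [-0.2, -0.4, -2.5]
gripper_width: 8.3
grasp_force: 49.0
[-0.03845941  0.0020406   0.00057382]
```

```bash
python3 -m pendant '[[0,0,0,0.2],[0,0,0,0.2],[0,0,0,0],[0,0,0,0]]'; python3 -c "from bench import *;print(sense()['torque'])"; python3 -m pendant '[[0,0,0.05,0],[0,0,0.05,0],[0,0,0,0],[0,0,0,0]]'
```

```text
t: 15.27
tcp_pos: [488.5, 228.4, 142.6]
tcp_rot: [180.0, 0.0, -5.5]
ft_force: [-0.3, -0.4, -3.1]
gripper_width: 8.7
grasp_force: 48.9
[-0.00365184 -0.12732121  0.10936069]
t: 15.6
tcp_pos: [488.4, 228.4, 139.6]
tcp_rot: [180.0, 0.0, -5.5]
ft_force: [-0.3, 0.2, -1.3]
gripper_width: 8.5
grasp_force: 49.0
```

```bash
python3 -m pendant '[[0,0,0.05,0],[0,0,0.03,0],[0,0,0,0],[0,0,0,0]]'; python3 -m pendant '[[0,0,0.03,0],[0,0,0.02,0],[0,0,0,0],[0,0,0,0]]'
```

```text
t: 15.93
tcp_pos: [488.5, 228.4, 137.3]
tcp_rot: [180.0, -0.0, -5.5]
ft_force: [-0.2, 0.4, -1.5]
gripper_width: 8.4
grasp_force: 49.1
t: 16.27
tcp_pos: [488.6, 228.4, 136.0]
tcp_rot: [-180.0, -0.0, -5.5]
ft_force: [-0.6, 0.2, -0.1]
gripper_width: 8.6
grasp_force: 49.5
```

```bash
python3 -m pendant '[[0,0,0.03,0],[0,0,0,0],[0,0,0,0]]' && python3 -m pendant '[[0,0,0,0],[0,0,0,0],[0,0,0,0],[0,0,0,0],[0,0,0,0],[0,0,0,0],[0,0,0,0],[0,0,0,0]]' -0.4; python3 -m pendant '[[0,0,-0.1,0],[0,0,-0.3,0],[0,0,-0.7,0],[0,0,-1,0],[0,0,-1,0],[0,0,-0.5,0],[0,0,0,0],[0,0,0,0],[0,0,0,0]]'; python3 -m pendant '[[-0.8,0,0,0],[-1,0,0,0],[-1,0,0,0],[-1,0,0,0],[-0.8,0,0,0],[0,0,0,0],[0,0,0,0]]'
python3 - <<'E'
from h import *
p,d=camera("top");P=cloud("top",d)
b=P[180:240,160:220].reshape(-1,3)
for lo,hi in((85,150),):
    q=b[(b[:,2]>lo)&(b[:,2]<hi)];print(len(q),q.mean(0),np.percentile(q[:,2],[5,25,50,75,95]))
cap=b[(b[:,2]>85)&(b[:,2]<150)&(b[:,2]<128)]
A=np.c_[cap[:,:2]-cap[:,:2].mean(0),np.ones(len(cap))];print("plane",np.linalg.lstsq(A,cap[:,2],rcond=None)[0])
p2,_=camera("side")
cv2.imwrite("pics/f.png",np.hstack([cv2.resize(p2[120:220,180:270,::-1],(400,444),interpolation=2),cv2.resize(p[150:250,140:230,::-1],(400,444),interpolation=2)]))
E
```

```text
t: 16.52
tcp_pos: [488.6, 228.4, 135.1]
tcp_rot: [-180.0, -0.0, -5.5]
ft_force: [-1.2, -0.4, 1.4]
gripper_width: 8.6
grasp_force: 49.8
t: 17.18
tcp_pos: [488.5, 228.4, 134.9]
tcp_rot: [-180.0, -0.0, -5.5]
ft_force: [0.1, 0.3, -0.2]
gripper_width: 59.7
grasp_force: 0.0
t: 17.93
tcp_pos: [487.9, 228.1, 242.4]
tcp_rot: [180.0, 0.1, -5.5]
ft_force: [-0.4, 0.3, -0.2]
gripper_width: 59.7
grasp_force: 0.0
t: 18.52
tcp_pos: [350.0, 241.2, 242.3]
tcp_rot: [179.9, 0.0, -5.3]
ft_force: [-0.9, -0.3, 0.1]
gripper_width: 60.0
grasp_force: 0.0
520 [487.61780273 225.3825988  129.3142201 ] [124.73677015 127.74090892 129.53608461 131.29471221 134.77091636]
plane [3.43782959e-02 1.00829923e-01 1.24942119e+02]
```

View pics/f.png

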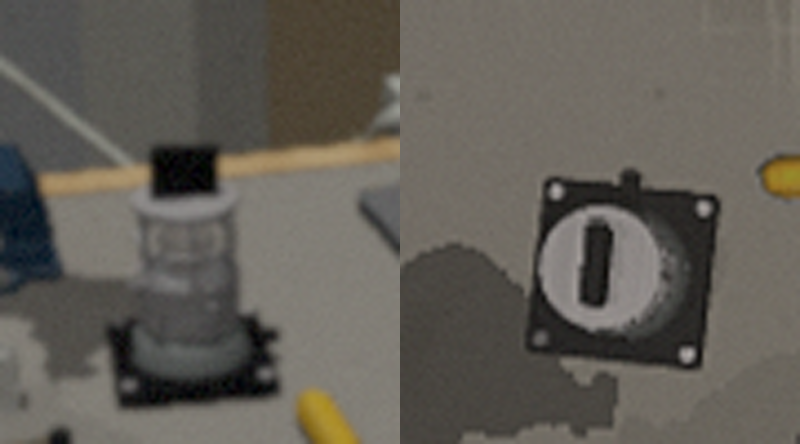

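The guard sits upright on the lamp in both views: side crop at (187,265), top crop at (598,265). Its cap is at about 129 mm, against 131 mm expected when locked (42 mm above pin level). The gripper is clear, so I'm handing in.

```bash
python3 -c "from bench import *;print(sign_off())"
```

```text
the job is handed in; nothing more can be done
None
```

The wire guard is on the lamp's three pins, turned clockwise until it dropped about 6 mm into the notches, released, and handed in at about 18.6 s; no verdict was returned, and contact forces in the readings stayed around 5 N.

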